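# Close the spectacle case on the vanity counter

## Task

Two hard clamshell cases stand open on the bathroom counter. Fold the lid of the long spectacle case (the one with the spectacles in it) over and press it down until its two halves meet rim to rim, keeping the case standing flat about where it is, and leave the square ring case open and where it is.

Things in the scene. Friction and masses are not known exactly. Their poses are not given: they have to be found in the camera images.
- specs_case_lid (a joint): Lid angle q of the long spectacle case, rad: 0 = shut, rims meeting; pi/2 = lid upright; starts 1.65-1.95, leaning back. Stiff hinge: stays at any angle, about 1 N at the free edge turns it. Lid shell 18 mm deep, reaching 70 mm from the hinge (+7 mm thumb tab). From the hinge, a point on its outer back, r along it, is at x = -r cos q + 18 sin q, z = r sin q + 18 cos q (mm).
- specs_hinge (a point): Middle of the hinge line, 26 mm above the counter, of the long spectacle case: dark brown hard shell with folded wire spectacles inside, loose, 0.4 kg. Axes: y along the hinge (case 165 mm long, 82.5 mm each way), z up, -x across the 70 mm wide base to its open side; the lid's outer back faces +x when open. Base 26 mm high; 44 mm high when shut; walls 4 mm.
- ring_case_lid (a joint): Angle of the lid of the square ring case (bystander), same sense; starts open at 1.65 to 1.95 and is to be left so.
- ring_hinge (a point): Middle of the hinge line of the square ring case (bystander), 26 mm above the counter, axes as for the other case. Same dark brown hard shell, but 90 x 90 mm, 26 mm base and 18 mm lid, with a grey pad inside and no spectacles.

How it is judged:
By the outcome, as a careful person would: the job done as asked, in the order asked, and still so for the second after the job is handed in, with the robot touching nothing.
It also fails if it takes over 32 s, if anything falls off the work surface, if the arm or the gripper's body presses on something with over 40 N, if the wrist force passes 120 N, or if a joint passes its speed limit or range.

## Robot

A 6-joint arm with a two-finger parallel gripper is mounted at the origin on the work surface. World frame = base frame: x ahead of the robot, y to its left, z up, the work surface at z = 0. Lengths are in m, angles in rad, forces in N, time in s.
With the tool pointing down it reaches from about 0.35 to 0.775 m from the base axis. Payload 5.5 kg.
Tool frame: the origin (TCP) lies midway between the tips of the shut fingers; the grasp point (between the pads) lies 19 mm behind it; z points along the fingers, y is the direction in which the jaws open and shut (so a half turn about z gives the same grasp; the last joint's range is limited). The gripper opens to 85 mm and grips with 20 to 120 N. Pads are 22 mm wide; open, the fingers measure 114 mm over their backs; the gripper's body (76 mm by 85 mm) begins 54 mm behind the grasp point. The pads swing forward as they close: fully open they stand 13 mm farther back than shut.
Start: joints at [1.029, 0.313, 0.046, 1.304, 0, 1.431], TCP at [0.225, 0.529, 0.231] pointing down, gripper open.
Joint ranges: [-2.76, 2.76], [-0.86, 1.69], [-1.03, 1.26], [-2.2, 2.34], [-1.47, 1.5], [-3.14, 3.14]. Speed limits (rad/s): [2.57, 2.57, 3.14, 3.14, 3.14, 3.14].

## Interface

Orientations are given as a unit quaternion [w, x, y, z].
In Python, from workcell import env gives the robot as it stands.
- The arm moves only by the shell command python3 -m pendant 'ROWS' [FORCE]. ROWS is JSON, a list of rows, each a list of 3 entries, a list of its own where there are three numbers: the shift along the tool's x, y, z each as a share of 20 mm, from -1 to 1, then the turn about the tool's z as a share of 6 degrees, from -1 to 1, then the closure, from -1 (fully open) to 1 (shut). In form: [[[tx, ty, tz], turn, claw], ...]. A call has 1 to 12 rows; each row shifts and turns the commanded pose from where the row before left it, along the tool's axes as they then stand; what a row does not reach is not made up. A row lasts 1/8 s, in which the tool goes at most 62.5 mm and 10.7 degrees, less where a joint would pass 70% of its speed; a pose out of reach is approached as far as the arm can. A call with a number of a shift or a turn outside -1 to 1 is refused whole. A call with a gripper value outside its range is refused whole. The fingers move at their own pace and stop on an object; FORCE is the grip in N (left out, the last holds). Time passes only in rows, so rows that do not move let the fingers close. It gives the time, the measured TCP pose, the force and the opening at its end, in the units of the state.
- env.get_state(): the state, without advancing time (a new reading comes with each control period).
- env.read_camera(name): name is "side" or "top"; returns a dict with "color" (420x560x3 uint8, blue, green, red), "mtx" (3x3 intrinsics, pixels), "k1" (the pictures are not rectified: a ray, as slopes to the right and down, at radius r is drawn at 1 + k1 r^2 times it, then the intrinsics apply), "view" (4x4, takes a point from world to camera coordinates). Camera axes: x right, y down, z forward; pixel columns grow to the right and rows downward; lengths in m; the calibration is good to about 2 mm. A picture is of the moment at which its call begins. There is no depth.
- env.hand_in(): hands the job in, once; it reports no verdict.
Trained networks look in the newest picture that a camera, given by its name, has taken for a name from the list of things; names that differ only in an ending like _2 or _b are one class to them, and where a whole thing is asked for, a point or a joint stands for the part that bears it (a point fixed in the world has none). Each returns a list of dicts, best first, with "p" (0 to 1); they miss things now and then, are a little off and sometimes report something else, mostly with a low value. They report only what shows in the picture. A call takes as long as a camera call.
- env.boxes_of(camera, thing): "location" ([column, row] in pixels, amid what is visible of it).
- env.cut_out(camera, thing): "region" (420x560 bool, what is visible of it) and "location" ([column, row] in pixels, amid what is visible of it).
The state is a dict: "clock": time; "joint_pos": joint angles; "qvel": joint speeds; "tau": joint torques, N m; "tcp_pos": TCP position; "orientation": TCP orientation; "wrist_force": force on the tool from outside, world axes, zero at the start; "ft_torque": the same for the moment, N m; "finger_gap": finger opening in m.
Only numpy, scipy, OpenCV 4.12 (cv2) and the standard library are available. Lean on these libraries where they do the work, as an engineer would, in place of code of your own. Each camera call takes 0.05 s, during which the arm holds its last target.

## Working session

There is one attempt and no reset: what is moved stays moved. The work goes in short steps, Python scripts to look and compute and a shell command to move; the robot and the scene stay as the last step left them, time stands still between calls to the robot, and variables do not carry over. Pictures are saved under pics/ and viewed, and the job is handed in when it is done.

```bash
mkdir -p pics; ls
python3 - <<'E'
from workcell import env
import cv2,json
for c in ("top","side"):
    r=env.read_camera(c); cv2.imwrite(f"pics/{c}0.png",r["color"])
    print(c,r["mtx"].tolist(),r["k1"],r["view"].tolist())
    for n in ("specs_hinge","specs_case_lid","ring_hinge"):
        print(n,[(b["p"],b["location"]) for b in env.boxes_of(c,n)][:3])
s=env.get_state(); print({k:(v.tolist() if hasattr(v,'tolist') else v) for k,v in s.items()})
E
```

```text
pics
top [[405.3473347688486, 0.0, 280.8185509211592], [0.0, 405.3473347688486, 215.74960975412714], [0.0, 0.0, 1.0]] -0.06331863736688245 [[0.008231887357910897, -0.9999636850089972, 0.002205605076513141, 0.02422931489366857], [-0.9931630535679038, -0.008432712103490647, -0.11643040150346101, 0.5868848071109867], [0.1164447725671022, -0.0012320835225418216, -0.9931964039967068, 0.7319431085592087], [0.0, 0.0, 0.0, 1.0]]
specs_hinge [(0.62, [412.9, 226.3])]
specs_case_lid [(0.79, [414.0, 210.6]), (0.38, [167.3, 202.6])]
ring_hinge [(0.57, [171.8, 226.9])]
side [[469.48605665089207, 0.0, 276.01337349689294], [0.0, 469.48605665089207, 212.43521065417815], [0.0, 0.0, 1.0]] -0.1471453505693068 [[0.993047754192116, -0.1167895794672333, 0.014708909608171651, -0.549518574613039], [-0.07425946830661526, -0.7185140211642715, -0.6915367906027613, 0.0866128040012421], [0.09133284875012591, 0.6856367810424231, -0.7221914671477164, 0.7630468531171238], [0.0, 0.0, 0.0, 1.0]]
specs_hinge [(0.9, [304.9, 348.9])]
specs_case_lid [(0.7, [331.6, 332.0])]
ring_hinge [(0.92, [263.5, 141.6])]
{'clock': 0.4, 'joint_pos': [1.0293757638359746, 0.31334970691779085, 0.045953094148846366, 1.3035604833932304, 3.6534684731093137e-08, 1.4312021199485292], 'qvel': [-3.568183526778613e-05, -0.002716300705948968, 0.0001523097230849025, 9.387386376494035e-05, 0.0009712836992036679, 0.0011477806219569624], 'tau': [-0.0011087475650128908, -47.98940420150757, 29.839391112327576, 0.005005926650483161, -0.00018755270957626635, 4.952170513661258e-06], 'tcp_pos': [0.22488076502238366, 0.529185391763812, 0.23117775802793386], 'orientation': [-2.6862920615352273e-05, 0.199564222485336, 0.9798847455910953, -7.576332344576614e-05], 'wrist_force': [-0.8369331781577106, 0.0771091045054907, 0.30416645599673864], 'ft_torque': [0.03712943885373795, -0.0033936830836930956, -0.008723983768321664], 'finger_gap': 0.08575879254549289}
```

View pics/top0.png

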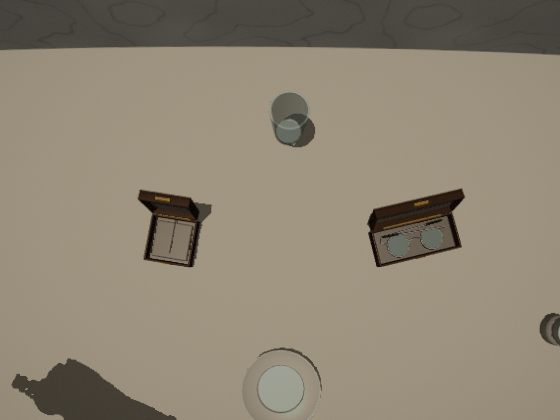

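View pics/side0.png

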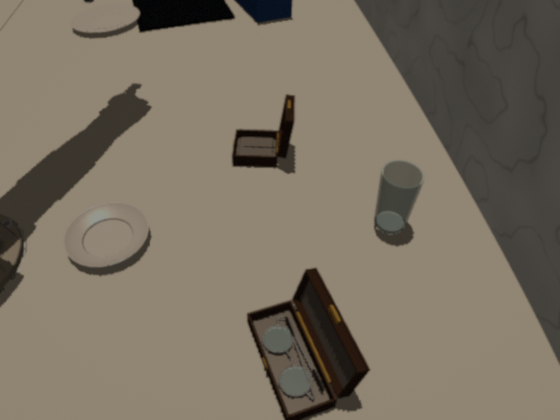

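The top view shows the spectacle case at about (414,232), opening toward the robot with its lid at the far side. The ring case is at about (172,230), and a glass stands at (290,110). I'll zoom in to get the corners.

Run:
```python
import cv2
a=cv2.imread("pics/top0.png")[175:285,350:480]; cv2.imwrite("pics/z1.png",cv2.convertScaleAbs(cv2.resize(a,None,fx=6,fy=5.4,interpolation=2),alpha=1.8,beta=20))
a=cv2.imread("pics/side0.png")[260:420,235:385]; cv2.imwrite("pics/z2.png",cv2.convertScaleAbs(cv2.resize(a,None,fx=3.7,fy=3.7,interpolation=2),alpha=1.8,beta=20))
```

```text
(no output)
```

View pics/z1.png

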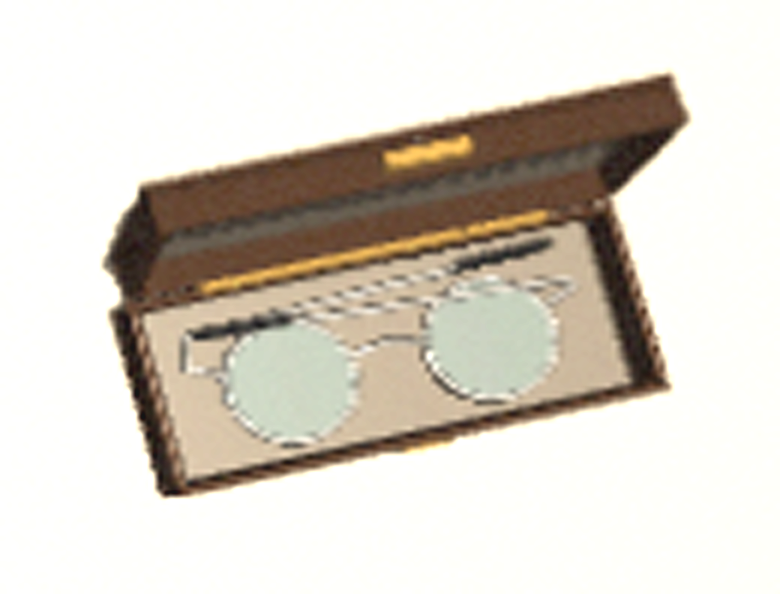

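View pics/z2.png

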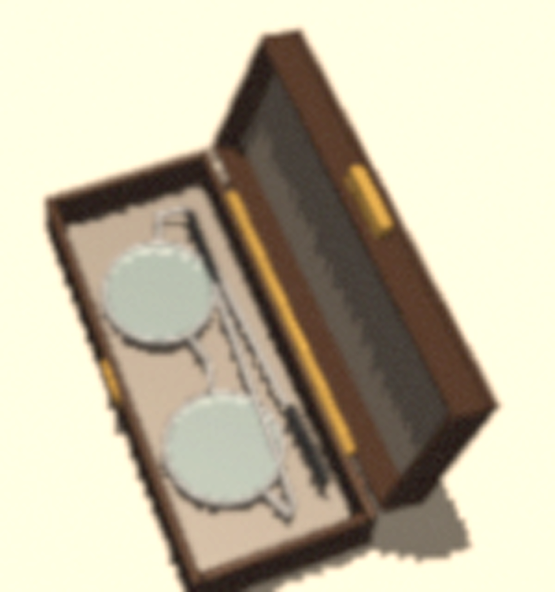

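```bash
cat > h.py <<'E'
import numpy as np
from scipy.optimize import least_squares
def proj(cam,P):
    P=np.atleast_2d(P); V=cam["view"]; c=P@V[:3,:3].T+V[:3,3]; s=c[:,:2]/c[:,2:]
    s=s*(1+cam["k1"]*(s**2).sum(1,keepdims=True)); M=cam["mtx"]; return s@M[:2,:2].T+M[:2,2]
def loc(r,d,y,q): return [-r*np.cos(q)+d*np.sin(q), y, r*np.sin(q)+d*np.cos(q)]
def world(p,L):
    L=np.atleast_2d(L)/1000.; c,s=np.cos(p[2]),np.sin(p[2])
    return np.c_[p[0]+c*L[:,0]-s*L[:,1],p[1]+s*L[:,0]+c*L[:,1],.026+L[:,2]]
E
python3 - <<'E'
from h import *
from workcell import env
t=env.read_camera("top"); s=env.read_camera("side")
def pts(q): return [[-70,82.5,0],[-70,-82.5,0],loc(70,18,82.5,q),loc(70,18,-82.5,q),loc(70,0,-82.5,q)], [loc(70,0,82.5,q),loc(70,18,82.5,q),loc(70,0,-82.5,q),loc(70,18,-82.5,q),[-70,82.5,0],[-70,-82.5,0],[0,-82.5,0],[0,82.5,0]]
zt=np.array([[160,490],[668,382],[140,187],[672,73],[690,118]])/[6,5.4]+[350,175]-.4
zs=np.array([[263,38],[300,32],[447,415],[495,405],[47,200],[187,580],[370,517],[213,150]])/3.7+[235,260]-.4
def f(p):
    a,b=pts(p[3]); return np.r_[(proj(t,world(p,a))-zt).ravel(),(proj(s,world(p,b))-zs).ravel()]
r=least_squares(f,[.5,-.25,.2,1.8],loss="soft_l1"); print(r.x, f(r.x).reshape(-1,2).round(1).tolist())
p=r.x
print(world(p,[loc(70,18,0,p[3]),loc(40,18,0,p[3])]))
# glass rough
E
```

```text
[ 0.57805889 -0.22172559  0.22157214  1.82398893] [[2.3, 1.6], [0.2, 2.8], [0.2, -0.5], [0.0, 1.4], [0.7, 2.1], [-0.4, -1.8], [0.9, -1.5], [1.0, 0.7], [0.4, 0.3], [-0.4, -2.3], [0.5, 0.3], [1.8, -0.4], [-0.5, -1.8]]
[[ 0.61216505 -0.21404247  0.0892593 ]
 [ 0.60483388 -0.21569397  0.06021578]]
```

```bash
python3 -m pendant '[[[0,0,0],-1,1],[[0,0,0],-1,1],[[0,0,0],-1,1],[[0,0,0],-1,1],[[0,0,0],-1,1],[[0,0,0],-1,1],[[-0.31,-1,0],0,1],[[-0.31,-1,0],0,1],[[-0.31,-1,0],0,1],[[-0.31,-1,0],0,1],[[-0.31,-1,0],0,1],[[-0.31,-1,0],0,1]]' 40
python3 -m pendant '[[[-0.31,-1,0],0,1],[[-0.31,-1,0],0,1],[[-0.31,-1,0],0,1],[[-0.31,-1,0],0,1],[[-0.31,-1,0],0,1],[[-0.31,-1,0],0,1],[[-0.31,-1,0],0,1],[[-0.31,-1,0],0,1],[[-0.31,-1,0],0,1],[[-0.31,-1,0],0,1],[[-0.31,-1,0],0,1],[[-0.31,-1,0],0,1]]'
python3 -m pendant '[[[-0.31,-1,0],0,1],[[-0.31,-1,0],0,1],[[-0.31,-1,0],0,1],[[-0.31,-1,0],0,1],[[-0.31,-1,0],0,1],[[-0.31,-1,0],0,1],[[-0.31,-1,0],0,1],[[-0.31,-1,0],0,1],[[-0.31,-1,0],0,1],[[-0.31,-1,0],0,1],[[0,0,0],0,1],[[0,0,0],0,1]]'
```

```text
clock: 2.0
tcp_pos: [0.2889, 0.4191, 0.2315]
orientation: [0.0, -0.112, 0.994, 0.0]
wrist_force: [-0.0, 0.2, 0.1]
finger_gap: 0.0001
clock: 3.5
tcp_pos: [0.4148, 0.2019, 0.2315]
orientation: [0.0, -0.112, 0.994, 0.0]
wrist_force: [-0.5, 1.0, -0.5]
finger_gap: 0.0004
clock: 5.0
tcp_pos: [0.5197, 0.0225, 0.2311]
orientation: [-0.0, -0.113, 0.994, 0.0]
wrist_force: [-0.2, 0.1, 1.2]
finger_gap: 0.0001
```

```bash
python3 -m pendant '[[[-0.33,-1,0],0,1],[[-0.33,-1,0],0,1],[[-0.33,-1,0],0,1],[[-0.33,-1,0],0,1],[[-0.33,-1,0],0,1],[[-0.33,-1,0],0,1],[[-0.33,-1,0],0,1],[[-0.33,-1,0],0,1],[[-0.33,-1,0],0,1],[[-0.33,-1,0],0,1],[[-0.33,-1,0],0,1],[[-0.33,-1,0],0,1]]'
python3 -m pendant '[[[0,-0.5,1],0,1],[[0,0,1],0,1],[[0,0,1],0,1],[[0,0,1],0,1],[[0,0,1],0,1],[[0,0,1],0,1],[[0,0,0],0,1]]'
python3 - <<'E'
from h import *
from workcell import env
import cv2
p=[.578,-.2217,.2216]
s=env.get_state(); P=s["tcp_pos"]; d=np.array(P[:2])-p[:2]; c,n=np.cos(p[2]),np.sin(p[2])
print("local",(c*d[0]+n*d[1])*1e3,(-n*d[0]+c*d[1])*1e3,(P[2]-.026)*1e3)
for cam in("top","side"): cv2.imwrite(f"pics/{cam}1.png",env.read_camera(cam)["color"])
E
```

```text
clock: 6.5
tcp_pos: [0.6515, -0.1949, 0.231]
orientation: [-0.0, -0.113, 0.994, 0.0]
wrist_force: [-0.9, -0.8, 0.4]
finger_gap: 0.0003
clock: 7.38
tcp_pos: [0.652, -0.2034, 0.1091]
orientation: [-0.002, -0.113, 0.994, 0.001]
wrist_force: [-0.5, -0.4, 1.2]
finger_gap: -0.0
local 76.23839480049222 1.6253683954286744 83.07803328087779
```

View pics/side1.png

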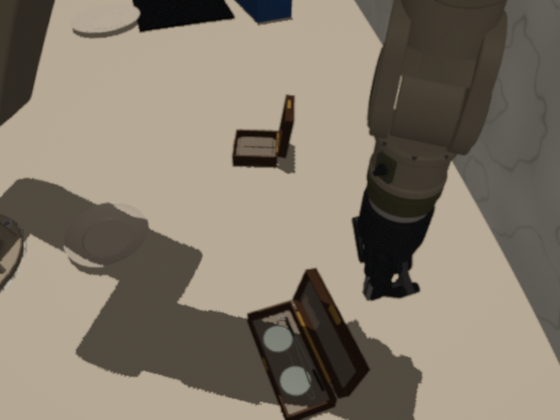

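View pics/top1.png

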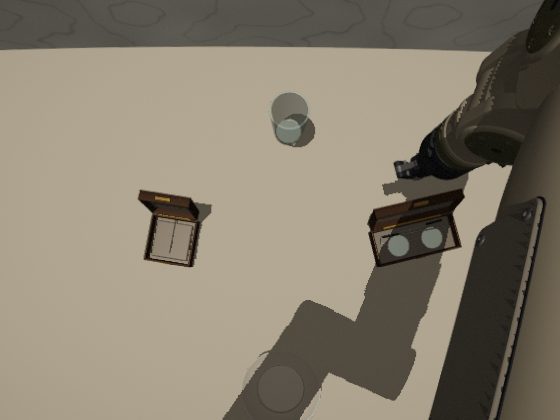

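```bash
python3 -m pendant '[[[0.2,0,0.7],0,1],[[0.3,0,0.7],0,1],[[0.3,0,0],0,1],[[0.3,0,0],0,1],[[0.3,0,0],0,1],[[0.3,0,0],0,1],[[0.3,0,0],0,1],[[0.3,0,0],0,1],[[0.3,0,0],0,1],[[0.3,0,0],0,1]]'
cat > look.py <<'E'
from h import *
from workcell import env
import cv2,sys
p=[.578,-.2217,.2216]
s=env.get_state(); P=s["tcp_pos"]; d=np.array(P[:2])-p[:2]; c,n=np.cos(p[2]),np.sin(p[2])
print("local",(c*d[0]+n*d[1])*1e3,(-n*d[0]+c*d[1])*1e3,(P[2]-.026)*1e3,s["wrist_force"])
ims=[cv2.resize(env.read_camera(k)["color"][y:y+210,x:x+200],None,fx=2,fy=2,interpolation=2) for k,x,y in(("top",330,100),("side",220,210))]
cv2.imwrite(f"pics/{sys.argv[1]}.png",cv2.convertScaleAbs(np.hstack(ims),alpha=1.6,beta=20))
E
python3 look.py a1
```

```text
clock: 8.72
tcp_pos: [0.5963, -0.2164, 0.0833]
orientation: [0.0, -0.113, 0.994, 0.0]
wrist_force: [0.7, -0.2, 2.1]
finger_gap: 0.0
local 18.981907564475232 1.123204374761675 57.29641305884242 [ 0.69700854 -0.17353556  2.07634514]
```

View pics/a1.png

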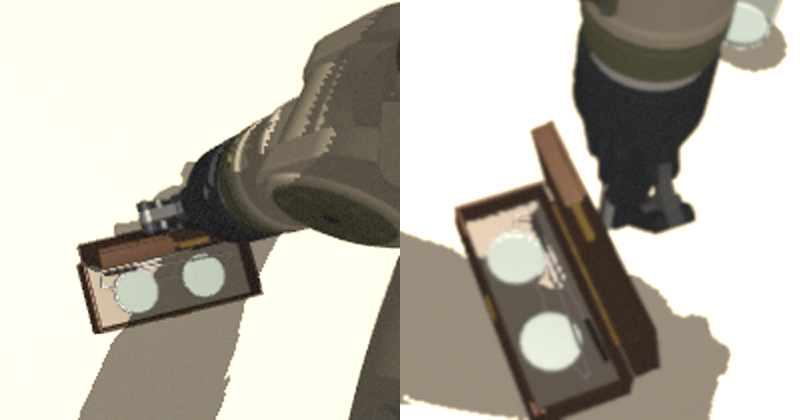

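```bash
python3 -m pendant '[[[0.3,0,0],0,1],[[0.3,0,0],0,1],[[0.3,0,0],0,1],[[0.3,0,0],0,1],[[0.3,0,0.08],0,1],[[0.3,0,0.1],0,1],[[0.25,0,0.16],0,1],[[0.25,0,0.18],0,1],[[0.22,0,0.2],0,1],[[0.2,0,0.2],0,1]]'
python3 look.py a2
```

```text
clock: 10.07
tcp_pos: [0.5433, -0.2287, 0.0646]
orientation: [-0.0, -0.113, 0.994, -0.0]
wrist_force: [0.4, -0.9, 0.6]
finger_gap: -0.0001
local -35.3976993760751 0.8196998769741575 38.56230419056266 [ 0.36510446 -0.86352549  0.64806358]
```

View pics/a2.png

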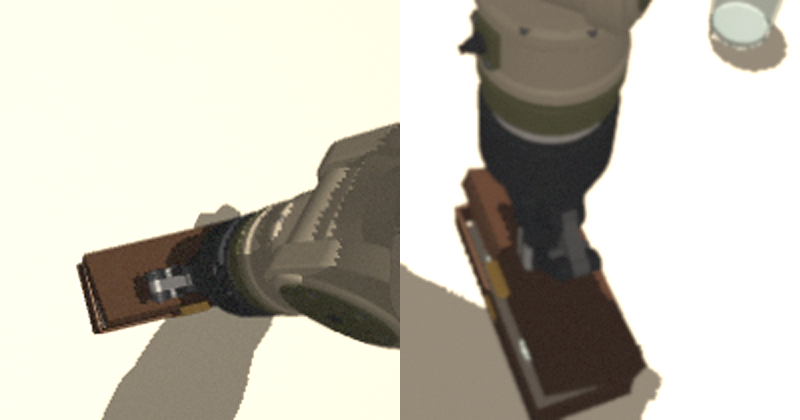

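```bash
python3 -m pendant '[[[0.18,0,0.25],0,1],[[0.15,0,0.25],0,1],[[0.12,0,0.25],0,1],[[0.1,0,0.2],0,1],[[0,0,0.1],0,1],[[0,0,0],0,1]]'
python3 look.py a3
```

```text
clock: 10.92
tcp_pos: [0.5325, -0.2309, 0.0441]
orientation: [-0.0, -0.113, 0.994, 0.0]
wrist_force: [-3.5, -0.2, 3.3]
finger_gap: 0.0003
local -46.42958595808412 1.0145387411323037 18.051745391060326 [-3.51078542 -0.15140314  3.33981718]
```

View pics/a3.png

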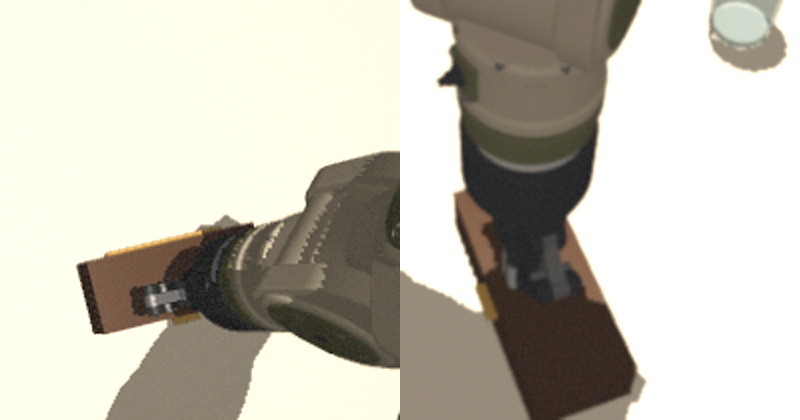

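Nearly shut. I'll press down in small steps.

```bash
python3 -m pendant '[[[0,0,0.05],0,1],[[0,0,0.05],0,1],[[0,0,0],0,1]]';python3 -m pendant '[[[0,0,0.05],0,1],[[0,0,0],0,1]]'
```

```text
clock: 11.4
tcp_pos: [0.5325, -0.2309, 0.0438]
orientation: [-0.0, -0.113, 0.994, -0.0]
wrist_force: [-7.6, 1.6, 16.6]
finger_gap: 0.0005
clock: 11.65
tcp_pos: [0.5326, -0.231, 0.0438]
orientation: [0.0, -0.113, 0.994, -0.001]
wrist_force: [-8.7, 3.1, 23.4]
finger_gap: -0.0
```

```bash
python3 -m pendant '[[[0,0,-0.1],0,1],[[0,0,-0.1],0,1],[[0,0,-0.4],0,1],[[0,0,-1],0,1],[[0,0,-1],0,1],[[0,0,-1],0,1],[[-1,1,-1],0,1],[[-1,1,-1],0,1],[[-1,1,0],0,1],[[-1,1,0],0,1],[[-1,1,0],0,1],[[0,1,0],0,1]]'
python3 -m pendant '[[[0,1,0],0,1],[[0,1,0],0,1],[[0,1,0],0,1],[[0,1,0],0,1],[[0,0,0],0,1],[[0,0,0],0,1]]'
python3 look.py a4
```

```text
clock: 13.15
tcp_pos: [0.6043, -0.0906, 0.1526]
orientation: [0.0, -0.113, 0.994, 0.0]
wrist_force: [0.4, 0.9, -0.2]
finger_gap: -0.0003
clock: 13.9
tcp_pos: [0.5856, -0.0137, 0.153]
orientation: [0.0, -0.113, 0.994, -0.0]
wrist_force: [-0.0, 0.6, 0.2]
finger_gap: 0.0003
local 53.129759492207754 201.2145686852054 127.01025385127649 [-0.04636706  0.64302154  0.24309782]
```

View pics/a4.png

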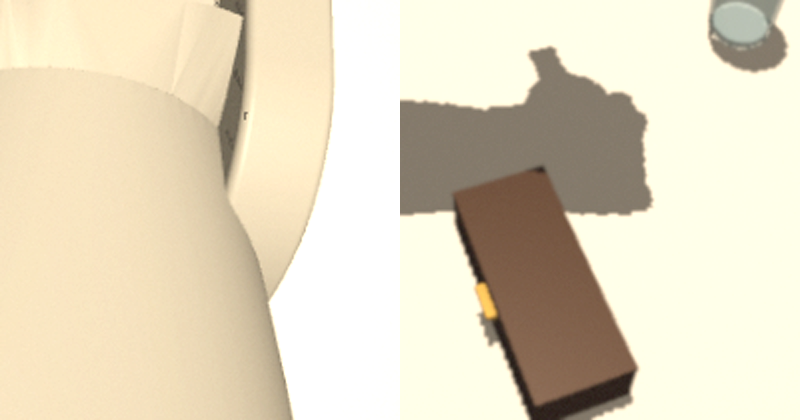

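Run:
```python
from h import *
from workcell import env
import cv2
p=[.578,-.2217,.2216]; s=env.read_camera("side"); im=s["color"]
f=4; o=np.array([225,275]); z=cv2.convertScaleAbs(cv2.resize(im[275:420,225:385],None,fx=f,fy=f,interpolation=2),alpha=2,beta=25)
w=z.copy()
for q,col in((0,(0,255,0)),(.05,(0,0,255))):
    L=[loc(r,d,y,q) for d in(18,0) for r,y in((70,82.5),(70,-82.5),(0,-82.5),(0,82.5))]
    u=((proj(s,world(p,L))-o+.5)*f).astype(int)
    print(q,u.tolist()); cv2.polylines(w,[u[:4]],True,col,1); cv2.polylines(w,[u[4:7]],False,col,1)
cv2.imwrite("pics/b1.png",w); cv2.imwrite("pics/b0.png",z)
cv2.imwrite("pics/b2.png",im)
```

```text
0 [[87, 120], [246, 548], [454, 476], [270, 68], [89, 147], [244, 568], [447, 497], [268, 95]]
0.05 [[90, 114], [249, 543], [456, 475], [272, 67], [89, 142], [245, 564], [447, 497], [268, 95]]
```

View pics/b1.png

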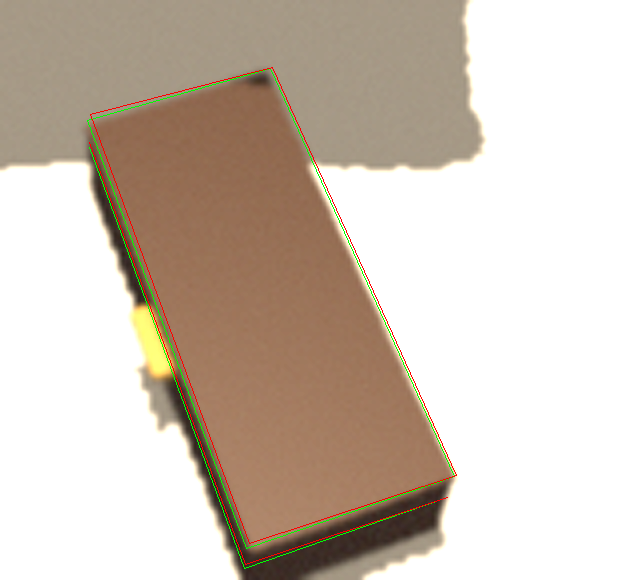

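View pics/b0.png

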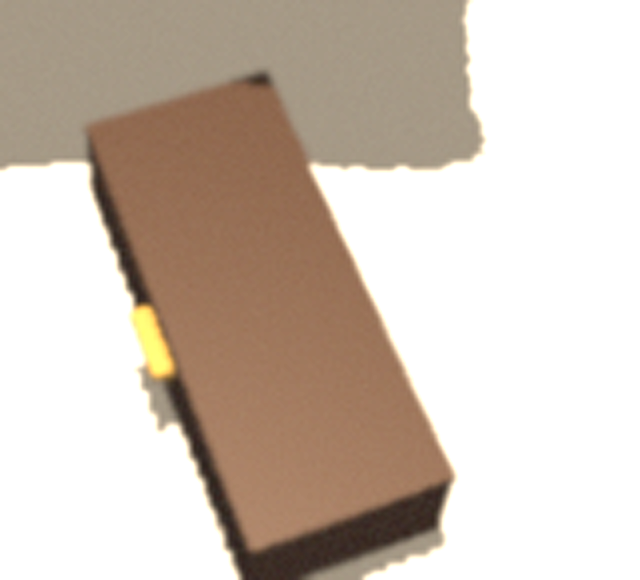

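View pics/b2.png

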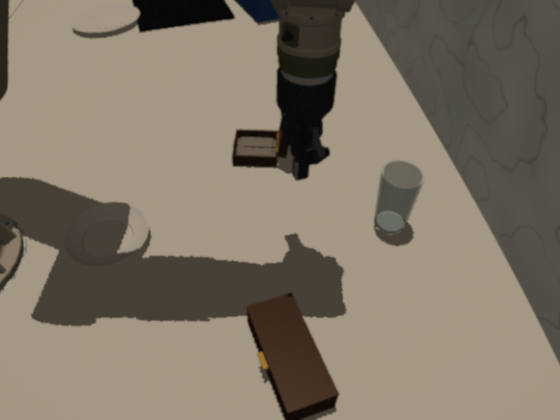

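```bash
python3 -c "
from workcell import env
print(env.hand_in(), env.get_state()['clock'])"
```

```text
the job is handed in; nothing more can be done
the job is handed in; nothing more can be done
```

The spectacle case is shut and the job is handed in, at about 14 s on the robot's clock. I swept the lid over from behind with the closed fingers, then pressed it down with about 23 N. It stopped solid with the fingertips at 43.8 mm, against the stated shut height of 44 mm.

After backing off:
- **Spectacle case:** the side picture matches the lid lying shut (0 rad) on the flat case to within about 2–3 mm. The case stands where it was first found, to about the same accuracy.
- **Ring case:** I never touched it, and its base shows unmoved in the side picture. The arm partly hid its lid in that last picture.
- **Robot:** the gripper is clear of everything, and the wrist force reads about zero.

The arm blocked the top camera's view of the case at the end, so the final visual check rests on the side camera alone.

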